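# Tip a wipes carton into its bench holder and clamp it

## Task

Slide the tall wipes carton, upright, squarely up against the front edge of its holder, then push its top so that it tips over and lies flat on the holder bed, window up. Push it along the bed until it is fully home and square against the blue back plate, not hanging over the sides, and only then turn the black clamp knob clockwise until it stops tight. Leave the other things on the bench where they are.

Things in the scene. Friction and masses are not known exactly. Their poses are not given: they have to be found in the camera images.
- holder: Fixed grey metal bench holder. Origin on the bench at mid front edge; x runs along the bed to the back plate, y across, z up. Bed: flat, 12 mm high, 170 mm wide, no side walls; its front edge (x=0) is a plain 12 mm step up from the bench. Blue back plate across the full width, front face at x=205 mm, top 70 mm above the bench. The bed runs on to x=265 mm behind it and carries the clamp post.
- back_plate (a point): Point on the front face of the blue back plate, at mid-width, 59.5 mm above the bench (where the middle of the carton's end belongs).
- carton: White carton, blue band near top: 95 mm (x) by 120 (y) by 170 tall (z), 0.25 to 0.5 kg, evenly filled, may land with a thump. Origin: centre of underside. Starts upright on the bench 15 to 50 mm before the holder's front edge, x roughly along the holder's x. Tipped over the step, its foot overhangs the front edge about 10 mm, so its top end is some 45 mm short of the back plate.
- carton_foot (a point): Middle of the carton's lower front edge (the edge of its underside that goes against the holder's front edge); 47.5 mm along the carton's x from its origin. Friction is high: pushed higher than about 50 mm above the bench, the carton may tip instead of sliding.
- carton_top (a point): Centre of the carton's top end face, 170 mm from its origin along its z. This face goes against the back plate.
- carton_window (a point): Middle of the pale blue printed window on the carton's -x face (the face away from the holder at the start), 80 mm above its underside; it ends facing up, 107 mm above the bench.
- clamp (a joint): Swing clamp angle, rad: 0 open (orange toe along the back plate, to the holder's -y); grows clockwise seen from above; dead stop at 1.4, toe to the holder's -x, over the carton. Starts 0 to 0.35. Light friction (0.1 N m), stays where left. Toe: 20 mm wide, 8 thick, reaching 60 mm from the axis, underside 110 mm above the bench (3 mm over the lying carton).
- clamp_knob (a point): On the vertical axis of the round black ribbed clamp knob, 140 mm above the bench, the height to grip it. Knob: 50 mm diameter, from 120 to 156 mm above the bench; axis at x=235 mm, y=0 of the holder. The toe turns with it, just below (110 to 118 mm).
- cleaner_bottle: Bystander: white bottle with blue cap, 52 mm diameter, 120 mm tall, upright; origin at the centre of its base. Leave alone.
- slide_box: Bystander: flat green and white slide box, 70 x 100 x 34 mm; origin at the centre of its underside. Leave alone.
- dish_stack: Bystander: stack of pale culture dishes in one piece, 80 mm diameter, 45 mm tall; origin at the centre of its underside. Leave alone.
Mind the look-alikes: they are no part of the job. Several things look just like the carton: the one meant starts farthest to the robot's right.

How it is judged:
By the outcome, as a careful person would: the job done as asked, in the order asked, and still so for the second after the job is handed in, with the robot touching nothing.
It also fails if it takes over 58 s, if anything falls off the work surface, if the arm or the gripper's body presses on something with over 40 N, if the wrist force passes 120 N, or if a joint passes its speed limit or range.

## Robot

A 6-joint arm with a two-finger parallel gripper is mounted at the origin on the work surface. World frame = base frame: x ahead of the robot, y to its left, z up, the work surface at z = 0. Lengths are in m, angles in rad, forces in N, time in s.
With the tool pointing down it reaches from about 0.25 to 0.775 m from the base axis. Payload 4 kg.
Tool frame: the origin (TCP) lies on the centre line of the jaws, within the pads' length; the fingertips stand 14 mm ahead of it and the grasp point (between the pads) lies 5 mm behind it (robot.tcp_to_tips is the distance from the TCP to the fingertips, in m); z points along the fingers, y is the line along which they close (so a half turn about z gives the same grasp; the last joint's range is limited). The gripper opens to 94 mm and grips with 3 to 60 N. Pads are 16 mm wide; open, the fingers measure 119 mm over their backs; the gripper's body (75 mm by 177 mm) begins 78 mm behind the grasp point.
Start: joints at [-1.336, 0.087, 1.371, -0, 1.684, -0.103], TCP at [0.182, -0.519, 0.22] pointing down, gripper open.
Joint ranges: [-3.1, 3.1], [-0.76, 2.03], [0.27, 2.55], [-1.08, 4.22], [0.17, 2.65], [-2.57, 2.57]. Speed limits (rad/s): [2.79, 2.79, 3.14, 3.14, 3.14, 3.14].

## Interface

Orientations are given as [roll, pitch, yaw] about the fixed x, y, z axes, in that order (R = Rz(yaw) Ry(pitch) Rx(roll)).
In Python, from bench import robot gives the robot as it stands.
- The arm moves only by the tool carry_out, never from a script. Its argument "increments" is a list of rows, each a list of 3 entries, a list of its own where there are three numbers: the closure in counts, from 0 (fully open) to 255 (shut), then the shift along the tool's x, y, z in mm, then the turn about the tool's z in degrees. In form: [[fingers, [dx, dy, dz], twist], ...]. A call has 1 to 8 rows; each row shifts and turns the commanded pose from where the row before left it, along the tool's axes as they then stand; what a row does not reach is not made up. A row lasts 1/10 s, in which the tool goes at most 50 mm and 8.59 degrees, less where a joint would pass 70% of its speed; a pose out of reach is approached as far as the arm can. A call with a gripper value outside its range is refused whole. The fingers move at their own pace and stop on an object; the grip force is fixed at half the most. Time passes only in rows, so rows that do not move let the fingers close. It gives the time, the measured TCP pose, the force, the opening and the grip force at its end, in the units of the state.
- robot.get_obs(): the state, without advancing time (a new reading comes with each control period).
- robot.snapshot(name): name is "side" or "top" or "wrist"; returns the picture (420x560x3 uint8, blue, green, red); there is no depth.
- robot.get_calibration(name): a dict with "vfov" (degrees; the focal length in pixels is half the picture's height over the tangent of half this angle, whatever the lens; pixels are square), "cx", "cy" (the principal point, pixels), "T" (4x4, takes a point from camera to world coordinates). Camera axes: x right, y down, z forward; pixel columns grow to the right and rows downward; lengths in m; the calibration is good to about 2 mm. A picture is of the moment at which its call begins: read the wrist's pose just before it. get_calibration takes no time and is no camera call; for the wrist camera it gives the pose at the moment of the call.
- robot.close_job(): hands the job in; it is judged then, once.
The state is a dict: "time": time; "joint_positions": joint angles; "qvel": joint speeds; "joint_torque": joint torques, N m; "tool_pos": TCP position; "ee_rot": TCP orientation; "wrist_force": force on the tool from outside, world axes, zero at the start; "wrist_torque": the same for the moment, N m; "width": finger opening in m; "finger_force": force on a finger pad.
Only numpy, scipy, OpenCV 4.12 (cv2) and the standard library are available. Lean on these libraries where they do the work, as an engineer would, in place of code of your own. Each camera call takes 0.05 s, during which the arm holds its last target. There are 200 camera calls.

## Working session

There is one attempt and no reset: what is moved stays moved. The work goes in short steps, Python scripts to look and compute and a tool call to move; the robot and the scene stay as the last step left them, time stands still between calls to the robot, and variables do not carry over. Pictures are saved under pics/ and viewed, at most 10 in all, crops included, and the job is handed in when it is done.

Besides the shell and the picture viewer there is one more tool, called after ">>>" by a JSON object that holds its "fn" and its "kwargs". carry_out: Moves the arm, as the interface text tells. Its arguments: {"type":"object","properties":{"increments":{"type":"array","items":{"type":"array"}}},"required":["increments"]}

```bash
mkdir -p pics; ls; python3 - <<'E'
from bench import robot
import cv2
for n in("top","side"):
    cv2.imwrite(f"pics/{n}0.png",robot.snapshot(n)); c=robot.get_calibration(n); print(n,c["vfov"],c["cx"],c["cy"],c["T"])
o=robot.get_obs(); print(o)
E
```

```text
pics
top 56.51960861425163 276.8267659219665 209.07636811379066 [[-0.00794769 -0.99081827  0.13496661  0.3943476 ]
 [-0.99983159  0.01010662  0.01531843 -0.04521376]
 [-0.01654183 -0.13482214 -0.99073173  1.2772065 ]
 [ 0.          0.          0.          1.        ]]
side 52.54708662439931 280.0427036876346 207.11759175289546 [[ 0.99784449 -0.01592198  0.06366211  0.51650742]
 [-0.06235967 -0.53218097  0.84433091 -0.91732614]
 [ 0.02043635 -0.84648089 -0.53202674  0.65946993]
 [ 0.          0.          0.          1.        ]]
{'time': 0.1, 'joint_positions': array([-1.33609553e+00,  8.78625474e-02,  1.37209747e+00, -2.21031361e-05,
        1.68360337e+00, -1.03103440e-01]), 'qvel': array([ 3.43369856e-04,  5.83820592e-04, -1.75176648e-03, -4.44767823e-04,
        1.91795689e-04, -9.09298736e-05]), 'joint_torque': array([ 2.81809364e-03, -3.41251087e+01, -3.03301907e+01,  7.20515312e-02,
        3.04463657e-02, -1.04083858e-04]), 'tool_pos': array([ 0.18215577, -0.51846116,  0.2184342 ]), 'ee_rot': array([-3.13963012e+00, -1.80978956e-04,  3.37801592e-01]), 'wrist_force': array([ 0.00338659, -0.26214266, -0.23502747]), 'wrist_torque': array([-0.00211048, -0.00225701, -0.05197022]), 'finger_force': 0.0, 'width': 0.09400381461755399}
```

View pics/top0.png

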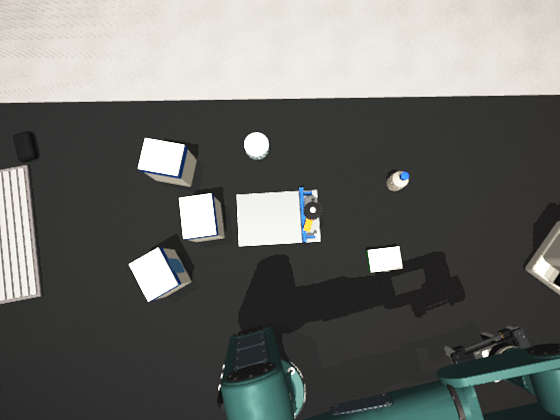

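View pics/side0.png

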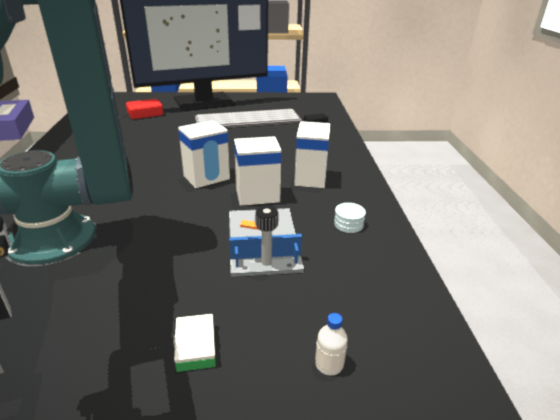

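The top view has +x up and −y to the right. The target carton is the one at about (202,217), just before the holder bed (237–320, 190–247). The knob is at (312,210), with the orange toe near (308,226). I'll zoom in for corners.

```bash
cat > h.py <<'E'
import numpy as np, cv2
from bench import robot
def ray(c,u,v,z,H=420):
    f=H/2/np.tan(np.radians(c["vfov"])/2); T=np.array(c["T"])
    d=T[:3,:3]@np.array([(u-c["cx"])/f,(v-c["cy"])/f,1]); o=T[:3,3]
    return (o+d*(z-o[2])/d[2])
def proj(c,p):
    f=420/2/np.tan(np.radians(c["vfov"])/2); T=np.array(c["T"])
    q=T[:3,:3].T@(np.array(p)-T[:3,3]); return np.array([c["cx"]+f*q[0]/q[2],c["cy"]+f*q[1]/q[2]])
E
python3 - <<'E'
import cv2
i=cv2.imread("pics/top0.png")[175:262,170:330]
cv2.imwrite("pics/crop0.png",cv2.resize(i,None,fx=5,fy=5,interpolation=cv2.INTER_CUBIC))
E
```

```text
(no output)
```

View pics/crop0.png

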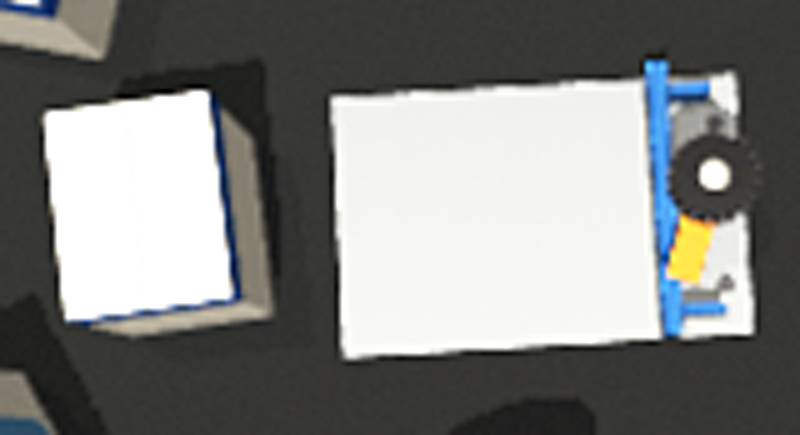

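```bash
python3 - <<'E'
from h import *
np.set_printoptions(precision=4,suppress=True)
c=robot.get_calibration("top")
P=lambda x,y,z: ray(c,(x+.5)/5-.5+170,(y+.5)/5-.5+175,z)
Hc=[P(x,y,.012) for x,y in((331,97),(343,359),(755,335),(737,72))]
C=[P(x,y,.17) for x,y in((43,113),(211,91),(239,299),(66,323))]
K=P(714,174,.156)
def fit(P,L,xs,ys):
    # model pts xs,ys -> world, rigid
    P=np.array(P)[:,:2]; M=np.c_[xs,ys]; m0=M.mean(0);p0=P.mean(0)
    a=M-m0;b=P-p0; th=np.arctan2((a[:,0]*b[:,1]-a[:,1]*b[:,0]).sum(),(a*b).sum())
    R=np.array([[np.cos(th),-np.sin(th)],[np.sin(th),np.cos(th)]]); t=p0-R@m0
    print(L,"origin",t,"yaw",th,np.degrees(th),"res",(P-(M@R.T+t))*1000); return t,R,th
t,R,th=fit(Hc,"holder",[0,0,.265,.265],[.085,-.085,-.085,.085])
ct,cR,cth=fit(C,"carton",[-.0475,.0475,.0475,-.0475],[.06,.06,-.06,-.06])
print("knob",K,"pred",t+R@[.235,0]); print("carton in holder",R.T@(ct-t), np.degrees(cth-th))
print("foot in holder",R.T@(ct+cR@[.0475,0]-t))
print("reach: push pts", ct+cR@[-.06,0], np.hypot(*(t+R@[.235,0])))
E
```

```text
holder origin [0.5323 0.1036] yaw -1.520990331734419 -87.14632668858522 res [[ 0.9427  1.2171]
 [-1.203   0.8372]
 [-1.2597 -0.7138]
 [ 1.52   -1.3404]]
carton origin [0.5282 0.1992] yaw -1.4366084275781237 -82.31159971315206 res [[ 1.3281  1.9142]
 [ 0.4439 -0.9591]
 [-0.8652 -2.6181]
 [-0.9068  1.663 ]]
knob [ 0.5451 -0.1308  0.156 ] pred [ 0.544  -0.1311]
carton in holder [-0.0957  0.0007] 4.8347269754331474
foot in holder [-0.0483  0.0047]
reach: push pts [0.5202 0.2586] 0.559614000059851
```

```bash
python3 - <<'E'
from h import *
np.set_printoptions(precision=3,suppress=True)
i=cv2.imread("pics/top0.png")[130:310,120:230]
c=robot.get_calibration("top")
# white tops by threshold, fit rectangle
g=cv2.imread("pics/top0.png"); m=(g.min(2)>235).astype(np.uint8)
n,l,s,ce=cv2.connectedComponentsWithStats(m)
t=np.array([.5323,.1036]);th=-1.521;R=np.array([[np.cos(th),-np.sin(th)],[np.sin(th),np.cos(th)]])
for k in range(1,n):
    if s[k,4]>800 and 100<s[k,0]<230 and s[k,1]>110:
        r=cv2.minAreaRect(np.argwhere(l==k)[:,::-1].astype(np.float32)); b=cv2.boxPoints(r)
        W=np.array([ray(c,u,v,.17)[:2] for u,v in b]); print(b.round().tolist(),W.tolist().__len__(), "in holder mm:",((W-t)@R*1000).round())
E
```

```text
[[137.0, 168.0], [143.0, 137.0], [184.0, 144.0], [178.0, 176.0]] 4 in holder mm: [[-268.  151.]
 [-250.  245.]
 [-130.  215.]
 [-149.  121.]]
[[178.0, 196.0], [211.0, 193.0], [216.0, 235.0], [183.0, 239.0]] 4 in holder mm: [[-151.   60.]
 [ -55.   65.]
 [ -46.  -57.]
 [-140.  -62.]]
[[127.0, 264.0], [158.0, 247.0], [178.0, 284.0], [148.0, 301.0]] 4 in holder mm: [[-299. -125.]
 [-212.  -82.]
 [-156. -189.]
 [-242. -231.]]
```

>>> {"fn": "carry_out", "kwargs": {"increments": [[0,[0,0,-10],-8],[0,[0,0,-10],-8],[0,[0,0,-10],-8],[0,[0,0,0],-8],[0,[0,0,0],-8],[0,[0,0,0],-8],[0,[0,0,0],-8],[0,[0,0,0],-8]]}}

```text
time: 0.9
tool_pos: [0.1822, -0.5187, 0.2488]
ee_rot: [-3.141, -0.001, 1.461]
wrist_force: [0.1, 0.1, 0.1]
width: 0.094
finger_force: 0.0
```

>>> {"fn": "carry_out", "kwargs": {"increments": [[0,[0,0,0],-8.5],[0,[40,20,0],-0.6],[0,[40,20,0],0],[0,[40,20,0],0],[0,[40,20,0],0],[0,[40,20,0],0],[0,[40,20,0],0],[0,[40,20,0],0]]}}

```text
time: 1.7
tool_pos: [0.3107, -0.2315, 0.2491]
ee_rot: [-3.142, -0.0, 1.613]
wrist_force: [0.8, 0.3, -0.0]
width: 0.0942
finger_force: 0.0
```

>>> {"fn": "carry_out", "kwargs": {"increments": [[0,[40,20,0],0],[0,[40,20,0],0],[0,[40,20,0],0],[0,[40,20,0],0],[0,[40,20,0],0],[0,[40,20,0],0],[0,[40,20,0],0],[0,[0,0,0],0]]}}

```text
time: 2.5
tool_pos: [0.439, 0.0567, 0.2484]
ee_rot: [-3.14, -0.002, 1.621]
wrist_force: [0.4, -0.3, -0.5]
width: 0.0944
finger_force: 0.0
```

>>> {"fn": "carry_out", "kwargs": {"increments": [[0,[42,19,0],0],[0,[42,19,0],0],[0,[42,19,0],0],[0,[42,19,0],0],[0,[42,19,0],0],[0,[0,0,20],0],[0,[0,0,40],0],[0,[0,0,0],0]]}}

```text
time: 3.3
tool_pos: [0.5207, 0.264, 0.1816]
ee_rot: [-3.127, 0.006, 1.613]
wrist_force: [-1.3, -0.0, 0.2]
width: 0.0943
finger_force: 0.0
```

```bash
python3 - <<'E'
from h import *
cv2.imwrite("pics/w1.png",np.hstack([robot.snapshot("wrist"),]))
print(robot.get_obs()["tool_pos"])
E
```

```text
[0.52233639 0.2645402  0.18539118]
```

View pics/w1.png

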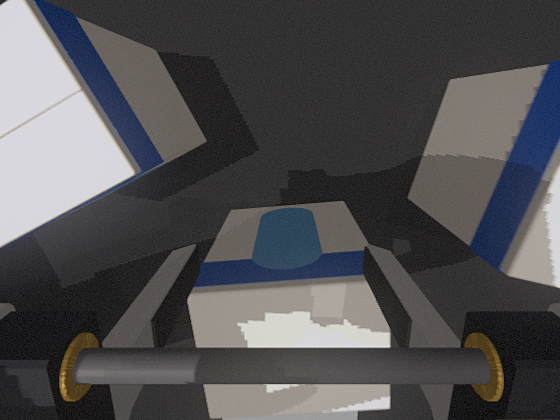

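The wrist view shows the carton's rear face with the window at (288,238). The rear top edge is near row 290, below the fingertips at (195,245) and (365,245), so the fingers are behind the carton but close. I'll back off 7 mm before going down.

>>> {"fn": "carry_out", "kwargs": {"increments": [[0,[7,2,0],0],[0,[0,0,0],0],[0,[0,0,20],0],[0,[0,0,30],0],[0,[0,0,25],0],[0,[0,0,5],0],[0,[0,0,0],0],[0,[0,0,0],0]]}}

```text
time: 4.15
tool_pos: [0.5275, 0.2738, 0.1121]
ee_rot: [3.138, -0.001, 1.614]
wrist_force: [0.1, 0.3, 0.3]
width: 0.0938
finger_force: 0.0
```

```bash
python3 - <<'E'
from h import *
o=robot.get_obs();print(o["tool_pos"],o["ee_rot"],o["wrist_force"])
p=o["tool_pos"][:2]-[.5323,.1036];print(p@[.0498,-.9988],p@[.9988,.0498])
E
```

```text
[0.52749398 0.27379102 0.11208047] [ 3.13756219e+00 -1.34821684e-03  1.61355768e+00] [0.14696775 0.25219088 0.2531908 ]
-0.17022613064510791 0.0036752585078568397
```

>>> {"fn": "carry_out", "kwargs": {"increments": [[0,[0,0,10],-0.4],[0,[0,0,8],0],[0,[0,0,2],0],[0,[0,0,0],0],[0,[0,0,0],0]]}}

```text
time: 4.65
tool_pos: [0.5261, 0.2733, 0.0894]
ee_rot: [3.142, 0.0, 1.621]
wrist_force: [-0.4, 0.5, -0.4]
width: 0.0943
finger_force: 0.0
```

>>> {"fn": "carry_out", "kwargs": {"increments": [[0,[0,0,1],0],[0,[0,0,0],0],[0,[0,0,0],0]]}}

```text
time: 4.95
tool_pos: [0.5262, 0.2733, 0.0886]
ee_rot: [3.141, -0.0, 1.621]
wrist_force: [0.1, -0.3, 0.3]
width: 0.0935
finger_force: 0.0
```

>>> {"fn": "carry_out", "kwargs": {"increments": [[0,[0,0,1],0],[0,[0,0,0],0],[0,[0,0,0],0]]}}

```text
time: 5.25
tool_pos: [0.526, 0.2733, 0.0874]
ee_rot: [-3.142, 0.0, 1.621]
wrist_force: [-0.1, 0.2, 0.1]
width: 0.0937
finger_force: 0.0
```

>>> {"fn": "carry_out", "kwargs": {"increments": [[0,[0,0,1],0],[0,[0,0,0],0],[0,[0,0,0],0]]}}

```text
time: 5.55
tool_pos: [0.5261, 0.2733, 0.0864]
ee_rot: [-3.142, 0.0, 1.621]
wrist_force: [-0.7, -0.4, 0.3]
width: 0.0941
finger_force: 0.0
```

>>> {"fn": "carry_out", "kwargs": {"increments": [[0,[0,0,2],0],[0,[0,0,0],0],[0,[0,0,0],0]]}}

```text
time: 5.85
tool_pos: [0.526, 0.2733, 0.0843]
ee_rot: [-3.141, 0.0, 1.621]
wrist_force: [0.4, -0.9, -0.4]
width: 0.0942
finger_force: 0.0
```

>>> {"fn": "carry_out", "kwargs": {"increments": [[0,[0,0,2],0],[0,[0,0,0],0],[0,[0,0,0],0]]}}

```text
time: 6.15
tool_pos: [0.5263, 0.2734, 0.0828]
ee_rot: [3.141, -0.0, 1.621]
wrist_force: [0.2, 0.4, 2.5]
width: 0.0939
finger_force: 1.1
```

>>> {"fn": "carry_out", "kwargs": {"increments": [[0,[0,0,-1.2],0],[0,[-4,0,0],0],[0,[-4,0,0],0],[0,[-4,0,0],0],[0,[-4,0,0],0],[0,[-4,0,0],0],[0,[-4,0,0],0],[0,[-4,0,0],0]]}}

```text
time: 6.95
tool_pos: [0.5303, 0.2491, 0.0892]
ee_rot: [3.132, -0.009, 1.621]
wrist_force: [0.5, 9.3, 16.5]
width: 0.0941
finger_force: 8.5
```

```bash
python3 - <<'E'
from h import *
cv2.imwrite("pics/w2.png",np.vstack([robot.snapshot("wrist")[100:420],robot.snapshot("side")[100:300]]))
o=robot.get_obs();print(o["tool_pos"],o["ee_rot"],o["wrist_force"],o["wrist_torque"])
E
```

```text
[0.53050685 0.24849515 0.08928229] [ 3.13172327 -0.00768019  1.62055912] [ 0.37485677  8.12018851 13.95746786] [ 0.6820511   0.4262971  -0.21902503]
```

View pics/w2.png

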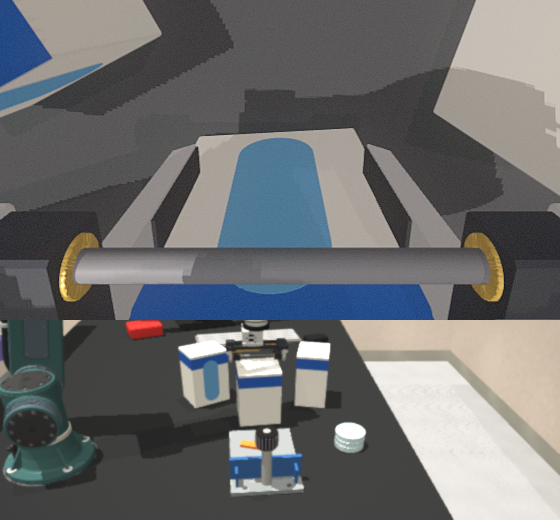

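The tool was lifted about 5 mm with 14 N. The body touched the carton's top and dragged it before the fingers reached the face. I'll lift off, back up, and come in again with a few mm of clearance so the fingertips make contact first.

>>> {"fn": "carry_out", "kwargs": {"increments": [[0,[0,0,-7],0],[0,[0,0,-6],0],[0,[6,0,0],0],[0,[9,0,0],0],[0,[0,0,0],0],[0,[0,0,6],0],[0,[0,0,4],0],[0,[0,0,0],0]]}}

```text
time: 7.85
tool_pos: [0.5259, 0.2598, 0.085]
ee_rot: [-3.139, 0.001, 1.62]
wrist_force: [0.4, 0.4, 1.1]
width: 0.094
finger_force: 0.0
```

```bash
python3 - <<'E'
from h import *
np.set_printoptions(precision=4,suppress=True)
o=robot.get_obs();print(o["tool_pos"],o["ee_rot"],o["wrist_force"],o["wrist_torque"])
g=robot.snapshot("top"); cv2.imwrite("pics/top2.png",cv2.resize(g[175:262,150:310],None,fx=5,fy=5,interpolation=cv2.INTER_CUBIC))
E
```

```text
[0.5259 0.2598 0.085 ] [-3.139   0.0011  1.6205] [0.3565 0.3922 1.1274] [-0.0562 -0.0451 -0.0266]
```

View pics/top2.png

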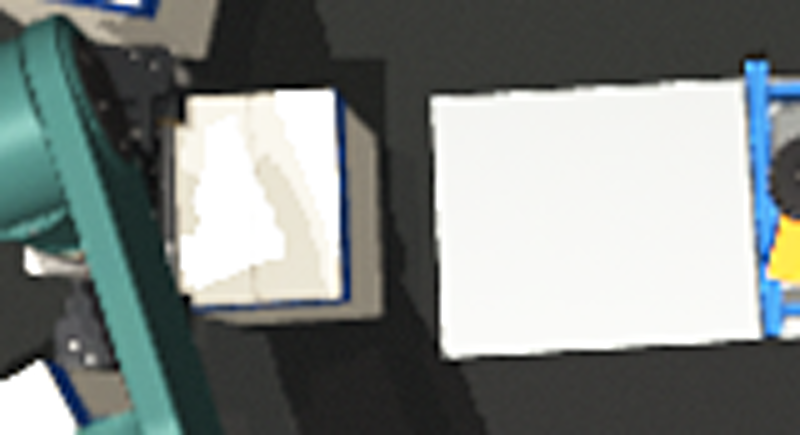

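The carton is upright again and almost square with the holder. Its front top edge runs (336,90)–(349,300) against the holder's edge (432,96)–(443,357). It has moved about 10 mm. Pushing again with a little more clearance.

>>> {"fn": "carry_out", "kwargs": {"increments": [[0,[0,0,-2],0],[0,[-4,0,0],0],[0,[-4,0,0],0],[0,[-4,0,0],0],[0,[-4,0,0],0],[0,[0,0,0],0]]}}

```text
time: 8.5
tool_pos: [0.5278, 0.2443, 0.0891]
ee_rot: [3.141, -0.001, 1.62]
wrist_force: [-0.6, 2.7, 0.7]
width: 0.0942
finger_force: 0.9
```

>>> {"fn": "carry_out", "kwargs": {"increments": [[0,[-2,0,0],0],[0,[-2,0,0],0],[0,[-2,0,0],0],[0,[0,0,0],0]]}}

```text
time: 8.9
tool_pos: [0.5281, 0.2385, 0.089]
ee_rot: [3.141, -0.0, 1.621]
wrist_force: [-0.7, 3.6, 2.9]
width: 0.0941
finger_force: 1.8
```

>>> {"fn": "carry_out", "kwargs": {"increments": [[0,[-3,0,0],0],[0,[-3,0,0],0],[0,[-3,0,0],0],[0,[-3,0,0],0],[0,[-3,0,0],0],[0,[-3,0,0],0]]}}

```text
time: 9.5
tool_pos: [0.5289, 0.2203, 0.0889]
ee_rot: [3.141, -0.0, 1.621]
wrist_force: [-1.4, 5.3, 4.4]
width: 0.0938
finger_force: 2.6
```

```bash
python3 - <<'E'
from h import *
o=robot.get_obs();print(o["tool_pos"],o["wrist_force"],o["wrist_torque"])
s=robot.snapshot("side")[130:280,210:330]; g=robot.snapshot("top")[175:262,170:330]
a=cv2.resize(s,None,fx=2.5,fy=2.5); b=cv2.resize(g,None,fx=3,fy=3)
h=max(len(a),len(b)); pad=lambda x: np.pad(x,((0,h-len(x)),(0,0),(0,0)))
cv2.imwrite("pics/m3.png",np.hstack([pad(a),pad(b)]))
E
```

```text
[0.52890224 0.22025924 0.08892481] [-1.42275303  5.26767672  4.40685756] [ 0.70299327 -0.14044269  0.01995925]
```

View pics/m3.png

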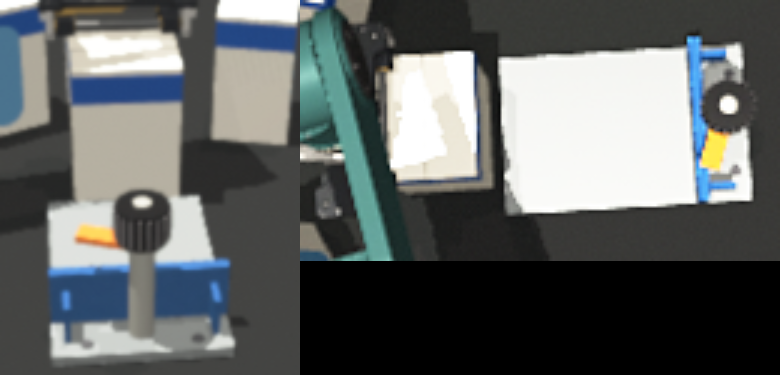

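The carton is sliding upright and square. Its base front, near x=492 in the top crop, is about 10 mm short of the holder edge near x=502, and it's laterally centred. Continuing to contact.

>>> {"fn": "carry_out", "kwargs": {"increments": [[0,[-3,0,0],0],[0,[-3,0,0],0],[0,[-3,0,0],0],[0,[0,0,0],0]]}}

```text
time: 10.0
tool_pos: [0.5291, 0.2106, 0.0884]
ee_rot: [-3.141, 0.001, 1.62]
wrist_force: [0.9, 3.3, 2.5]
width: 0.0939
finger_force: 1.6
```

>>> {"fn": "carry_out", "kwargs": {"increments": [[0,[-2,0,0],0],[0,[-2,0,0],0],[0,[0,0,0],0]]}}

```text
time: 10.3
tool_pos: [0.5292, 0.2068, 0.0883]
ee_rot: [-3.141, 0.001, 1.62]
wrist_force: [-0.3, 2.6, 1.9]
width: 0.0939
finger_force: 1.5
```

>>> {"fn": "carry_out", "kwargs": {"increments": [[0,[-2,0,0],0],[0,[0,0,0],0]]}}

```text
time: 10.5
tool_pos: [0.5293, 0.2058, 0.0886]
ee_rot: [-3.141, -0.001, 1.621]
wrist_force: [-0.5, 4.6, 3.1]
width: 0.094
finger_force: 2.5
```

>>> {"fn": "carry_out", "kwargs": {"increments": [[0,[-2,0,0],0],[0,[-1,0,0],0],[0,[0,0,0],0]]}}

```text
time: 10.8
tool_pos: [0.5293, 0.2049, 0.0895]
ee_rot: [3.142, -0.005, 1.621]
wrist_force: [-1.8, 9.0, 4.6]
width: 0.0941
finger_force: 4.7
```

>>> {"fn": "carry_out", "kwargs": {"increments": [[0,[5,0,0],0],[0,[10,0,0],0],[0,[0,0,-36],0],[0,[0,0,-36],0],[0,[0,0,0],0],[0,[0,0,0],0],[0,[-5,0,0],0],[0,[-5,0,0],0]]}}

```text
time: 11.6
tool_pos: [0.5283, 0.2069, 0.1585]
ee_rot: [-3.138, 0.001, 1.621]
wrist_force: [-0.5, 1.4, 1.5]
width: 0.0938
finger_force: 0.9
```

>>> {"fn": "carry_out", "kwargs": {"increments": [[0,[-6,0,0],0],[0,[-6,0,0],0],[0,[-6,0,0],0],[0,[-6,0,0],0],[0,[-6,0,0],0],[0,[-6,0,0],0]]}}

```text
time: 12.2
tool_pos: [0.5313, 0.1708, 0.1608]
ee_rot: [3.141, 0.0, 1.62]
wrist_force: [-0.6, 1.8, 2.8]
width: 0.094
finger_force: 1.1
```

>>> {"fn": "carry_out", "kwargs": {"increments": [[0,[-5,0,0],0],[0,[-5,0,0],0],[0,[-5,0,0],0],[0,[-5,0,0],0],[0,[-5,0,0],0],[0,[-5,0,0],0],[0,[-5,0,0],0],[0,[-5,0,0],0]]}}

```text
time: 13.0
tool_pos: [0.5329, 0.1308, 0.1602]
ee_rot: [-3.141, 0.001, 1.62]
wrist_force: [-0.2, -0.7, 0.2]
width: 0.0943
finger_force: 0.0
```

>>> {"fn": "carry_out", "kwargs": {"increments": [[0,[-10,0,0],0],[0,[-10,0,0],0],[0,[-10,0,0],0],[0,[0,0,0],0],[0,[0,0,0],0],[0,[0,0,0],0],[0,[0,0,0],0]]}}

```text
time: 13.7
tool_pos: [0.5346, 0.1018, 0.1607]
ee_rot: [3.142, -0.0, 1.621]
wrist_force: [0.4, -0.1, 0.2]
width: 0.0941
finger_force: 0.0
```

```bash
python3 - <<'E'
from h import *
o=robot.get_obs();print(o["tool_pos"],o["wrist_force"])
s=robot.snapshot("side")[130:280,210:330]; g=robot.snapshot("top")[175:262,170:330]
a=cv2.resize(s,None,fx=2.5,fy=2.5); b=cv2.resize(g,None,fx=3,fy=3)
h=max(len(a),len(b)); pad=lambda x: np.pad(x,((0,h-len(x)),(0,0),(0,0)))
cv2.imwrite("pics/m4.png",np.hstack([pad(a),pad(b)]))
E
```

```text
[0.53462106 0.10182689 0.16068993] [ 0.43158346 -0.13386551  0.20606649]
```

View pics/m4.png

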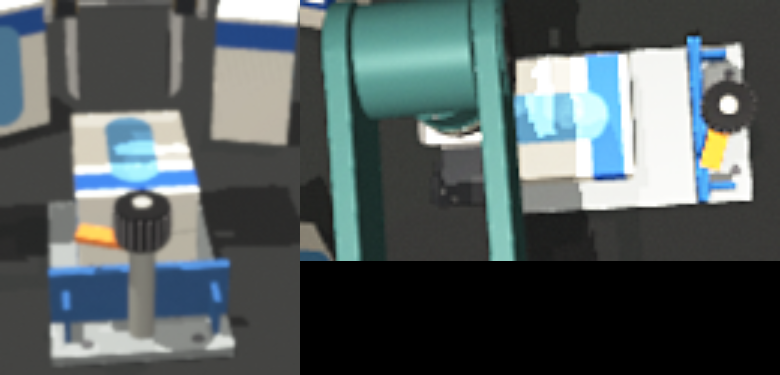

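The carton lies flat on the bed, window up. Its top end, near x=630 in the top crop, is short of the back plate near x=693. Checking the lateral position, then going behind the foot to push.

```bash
python3 - <<'E'
from h import *
c=robot.get_calibration("top");t=np.array([.5323,.1036]);th=-1.521
R=np.array([[np.cos(th),-np.sin(th)],[np.sin(th),np.cos(th)]])
for x,y in((632,52),(628,180),(517,60),(517,182)):
    print((x,y),((ray(c,(x-300)/3+170,y/3+175,.107)[:2]-t)@R*1000).round(1))
print("tcp",(robot.get_obs()["tool_pos"][:2]-t)@R*1000)
E
```

```text
(632, 52) [146.2  65.5]
(628, 180) [134.6 -63.8]
(517, 60) [29.3 64.4]
(517, 182) [ 23.7 -59.2]
tcp [1.87662486 2.23330566]
```

>>> {"fn": "carry_out", "kwargs": {"increments": [[0,[40,0,0],0],[0,[45,0,0],0],[0,[0,0,40],0],[0,[0,0,45],0],[0,[0,0,35],0],[0,[0,0,0],0]]}}

```text
time: 14.4
tool_pos: [0.5256, 0.1856, 0.0344]
ee_rot: [-3.129, 0.003, 1.621]
wrist_force: [-1.0, 0.5, -0.9]
width: 0.0938
finger_force: 0.0
```

>>> {"fn": "carry_out", "kwargs": {"increments": [[0,[-8,0,0],0],[0,[-8,0,0],0],[0,[-8,0,0],0],[0,[-5,0,0],0],[0,[-5,0,0],0],[0,[-5,0,0],0],[0,[-5,0,0],0],[0,[0,0,0],0]]}}

```text
time: 15.2
tool_pos: [0.5327, 0.1419, 0.0408]
ee_rot: [3.141, 0.0, 1.62]
wrist_force: [-0.2, -0.5, 0.1]
width: 0.0939
finger_force: 0.0
```

>>> {"fn": "carry_out", "kwargs": {"increments": [[0,[-5,0,0],0],[0,[-5,0,0],0],[0,[-5,0,0],0],[0,[-5,0,0],0],[0,[-5,0,0],0],[0,[-5,0,0],0],[0,[0,0,0],0]]}}

```text
time: 15.9
tool_pos: [0.5342, 0.1114, 0.0406]
ee_rot: [-3.142, 0.001, 1.62]
wrist_force: [-0.1, -0.6, 1.0]
width: 0.0941
finger_force: 0.0
```

>>> {"fn": "carry_out", "kwargs": {"increments": [[0,[-5,0,0],0],[0,[-5,0,0],0],[0,[0,0,0],0]]}}

```text
time: 16.2
tool_pos: [0.5346, 0.1015, 0.0406]
ee_rot: [-3.141, 0.001, 1.62]
wrist_force: [0.7, 1.1, -0.2]
width: 0.0939
finger_force: 0.0
```

```bash
python3 - <<'E'
from h import *
o=robot.get_obs();print(o["tool_pos"],o["wrist_force"],o["finger_force"])
s=robot.snapshot("side")[130:280,210:330]; g=robot.snapshot("top")[175:262,190:330]; w=robot.snapshot("wrist")
b=cv2.resize(g,None,fx=3,fy=3);a=cv2.resize(s,(280*1,350)); w=cv2.resize(w,(373,280))
im=np.zeros((600,800,3),np.uint8); im[:261,:420]=b; im[:350,430:710]=a; im[310:590,:373]=w
cv2.imwrite("pics/m5.png",im)
E
```

```text
[0.53460455 0.10149513 0.04057177] [ 0.7110601   1.11845917 -0.18412863] 0.007834658317733556
```

View pics/m5.png

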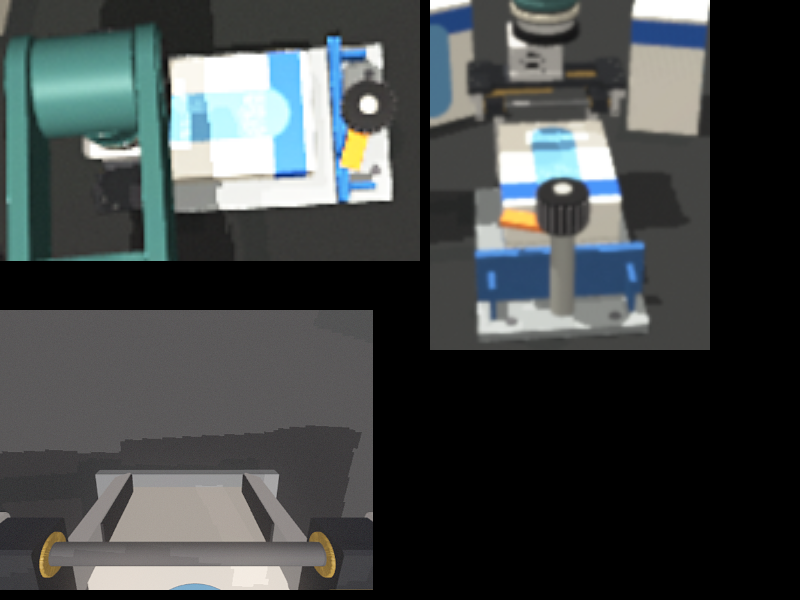

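The carton is being pushed along square against both fingers. Its top end, near x=306 in the top crop, is about 25 mm short of the plate near x=333, and it's centred on the bed. Continuing until the force rises.

>>> {"fn": "carry_out", "kwargs": {"increments": [[0,[-5,0,0],0],[0,[-5,0,0],0],[0,[-5,0,0],0],[0,[-4,0,0],0],[0,[0,0,0],0]]}}

```text
time: 16.85
tool_pos: [0.5355, 0.0826, 0.0406]
ee_rot: [-3.141, 0.001, 1.62]
wrist_force: [-0.3, 1.1, -0.4]
width: 0.0939
finger_force: 0.0
```

>>> {"fn": "carry_out", "kwargs": {"increments": [[0,[-2,0,0],0],[0,[-2,0,0],0],[0,[0,0,0],0]]}}

```text
time: 17.15
tool_pos: [0.5358, 0.0793, 0.0407]
ee_rot: [3.142, 0.0, 1.621]
wrist_force: [0.2, 0.8, -0.7]
width: 0.0938
finger_force: 0.3
```

>>> {"fn": "carry_out", "kwargs": {"increments": [[0,[-2,0,0],0],[0,[-1,0,0],0],[0,[0,0,0],0]]}}

```text
time: 17.45
tool_pos: [0.5358, 0.0785, 0.0408]
ee_rot: [3.141, -0.004, 1.621]
wrist_force: [-0.2, 7.2, -0.6]
width: 0.094
finger_force: 3.4
```

>>> {"fn": "carry_out", "kwargs": {"increments": [[0,[-2,0,0],0],[0,[-2,0,0],0],[0,[-2,0,0],0],[0,[0,0,0],0],[0,[0,0,0],0]]}}

```text
time: 17.95
tool_pos: [0.5357, 0.0789, 0.0416]
ee_rot: [3.141, -0.015, 1.622]
wrist_force: [-1.6, 23.8, 3.0]
width: 0.094
finger_force: 11.8
```

The carton is home, with 24 N and no further motion. Retreating, rising and heading for the knob.

>>> {"fn": "carry_out", "kwargs": {"increments": [[0,[8,0,0],0],[0,[20,0,0],0],[0,[20,0,0],0],[0,[0,0,-40],0],[0,[0,0,-45],0],[0,[0,0,-45],0],[0,[0,0,-40],0],[0,[0,0,0],0]]}}

```text
time: 18.75
tool_pos: [0.5373, 0.1183, 0.2188]
ee_rot: [3.127, 0.0, 1.62]
wrist_force: [0.3, 0.4, 0.5]
width: 0.0939
finger_force: 0.0
```

```bash
python3 - <<'E'
from h import *
np.set_printoptions(precision=4,suppress=True)
o=robot.get_obs();print(o["tool_pos"],o["ee_rot"],o["joint_positions"])
Y=o["ee_rot"][2];d=np.array([.5446,-.131])-o["tool_pos"][:2]
print("tool dx,dy mm",1000*(d@[np.cos(Y),np.sin(Y)]),1000*(d@[np.sin(Y),-np.cos(Y)]))
E
```

```text
[0.5373 0.1183 0.2188] [3.1268 0.0004 1.6202] [ 0.1145  0.0768  1.3832 -0.0013  1.6669  0.065 ]
tool dx,dy mm -249.3670968503225 -5.006882777890601
```

>>> {"fn": "carry_out", "kwargs": {"increments": [[0,[-30,0,0],0],[0,[-45,-1,0],0],[0,[-45,-1,0],0],[0,[-45,-1,0],0],[0,[-45,-1,0],0],[0,[-30,-1,0],0],[0,[-9,0,0],0],[0,[0,0,0],0]]}}

```text
time: 19.55
tool_pos: [0.5408, -0.1316, 0.2097]
ee_rot: [-3.14, -0.0, 1.618]
wrist_force: [0.0, 0.6, -0.1]
width: 0.094
finger_force: 0.0
```

>>> {"fn": "carry_out", "kwargs": {"increments": [[0,[0,0,0],0],[0,[0,0,0],0]]}}

```text
time: 19.75
tool_pos: [0.5412, -0.129, 0.2106]
ee_rot: [-3.141, -0.0, 1.623]
wrist_force: [0.3, 0.4, 0.4]
width: 0.0935
finger_force: 0.0
```

>>> {"fn": "carry_out", "kwargs": {"increments": [[0,[-2,3.5,0],0],[0,[0,0,20],0],[0,[0,0,20],0],[0,[0,0,20],0],[0,[0,0,10],0],[0,[0,0,0],0],[0,[0,0,0],0]]}}

```text
time: 20.45
tool_pos: [0.5453, -0.1321, 0.1414]
ee_rot: [3.141, 0.0, 1.621]
wrist_force: [-0.3, 0.1, -0.2]
width: 0.0942
finger_force: 0.0
```

```bash
python3 - <<'E'
from h import *
o=robot.get_obs();print(o["tool_pos"],o["ee_rot"],o["wrist_force"])
w=robot.snapshot("wrist"); s=robot.snapshot("side")[140:270,210:330]
im=np.zeros((420,800,3),np.uint8); im[:345,:460]=cv2.resize(w,(460,345)); im[:368,460:]=cv2.resize(s,(340,368))
cv2.imwrite("pics/m6.png",im)
E
```

```text
[ 0.54526362 -0.13206151  0.14139855] [3.14068224e+00 4.61939612e-04 1.62123619e+00] [-0.30487117  0.14955927 -0.23953043]
```

View pics/m6.png

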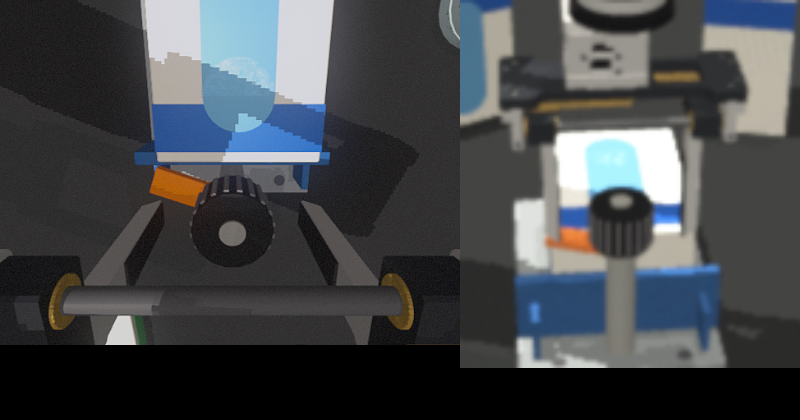

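The carton is square against the blue plate, centred, window up. The knob, at (232,233) in the left panel, is centred between the fingers, and the toe is clear. Gripping.

>>> {"fn": "carry_out", "kwargs": {"increments": [[0,[0,0,3],0],[255,[0,0,0],0],[255,[0,0,0],0],[255,[0,0,0],0],[255,[0,0,0],0],[255,[0,0,0],0],[255,[0,0,0],0],[255,[0,0,0],0]]}}

```text
time: 21.35
tool_pos: [0.5459, -0.1322, 0.1377]
ee_rot: [3.139, 0.0, 1.621]
wrist_force: [4.8, -0.1, -1.2]
width: 0.0495
finger_force: 30.0
```

>>> {"fn": "carry_out", "kwargs": {"increments": [[255,[0,0,0],4],[255,[0,0,0],6],[255,[0,0,0],6],[255,[0,0,0],6],[255,[0,0,0],6],[255,[0,0,0],6],[255,[0,0,0],6],[255,[0,0,0],6]]}}

```text
time: 22.15
tool_pos: [0.545, -0.1319, 0.1377]
ee_rot: [-3.141, -0.001, 0.814]
wrist_force: [2.3, 1.7, -0.1]
width: 0.0494
finger_force: 30.0
```

```bash
python3 - <<'E'
from h import *
o=robot.get_obs();print(o["tool_pos"],o["ee_rot"],o["wrist_force"],o["wrist_torque"])
E
```

```text
[ 0.54495697 -0.13191775  0.13770125] [-3.14137583e+00 -5.58668014e-04  8.14100307e-01] [ 2.29428813  1.67283609 -0.10942034] [ 0.12828405 -0.27320182  0.14988743]
```

>>> {"fn": "carry_out", "kwargs": {"increments": [[255,[0,0,0],4],[255,[0,0,0],4],[255,[0,0,0],4],[255,[0,0,0],0]]}}

```text
time: 22.55
tool_pos: [0.5448, -0.1317, 0.1377]
ee_rot: [-3.141, -0.0, 0.609]
wrist_force: [0.6, 1.6, 0.2]
width: 0.0499
finger_force: 30.0
```

```bash
python3 - <<'E'
from h import *
o=robot.get_obs();print(o["tool_pos"],o["ee_rot"],o["wrist_force"],o["wrist_torque"])
E
```

```text
[ 0.54478086 -0.1317273   0.13772014] [-3.14076835e+00 -4.42408802e-04  6.08582270e-01] [0.58400576 1.56420358 0.23253942] [ 0.24881607 -0.26609693 -0.12895267]
```

>>> {"fn": "carry_out", "kwargs": {"increments": [[255,[0,0,0],4],[255,[0,0,0],4],[255,[0,0,0],0]]}}

```text
time: 22.85
tool_pos: [0.5447, -0.1316, 0.1377]
ee_rot: [-3.14, -0.0, 0.47]
wrist_force: [0.3, 3.3, 0.0]
width: 0.0494
finger_force: 30.0
```

```bash
python3 - <<'E'
from h import *
o=robot.get_obs();print(o["tool_pos"],o["ee_rot"],o["wrist_force"],o["wrist_torque"])
E
```

```text
[ 0.54470308 -0.13158258  0.13772929] [-3.14035889e+00 -3.28986591e-04  4.70274468e-01] [0.34300111 3.29942208 0.03545008] [ 0.45172579 -0.12264839 -0.05645121]
```

>>> {"fn": "carry_out", "kwargs": {"increments": [[255,[0,0,0],4],[255,[0,0,0],4],[255,[0,0,0],0]]}}

```text
time: 23.15
tool_pos: [0.5435, -0.1318, 0.1377]
ee_rot: [-3.14, 0.003, 0.333]
wrist_force: [-4.0, 2.5, 3.6]
width: 0.0493
finger_force: 30.0
```

```bash
python3 - <<'E'
from h import *
o=robot.get_obs();print(o["tool_pos"],o["ee_rot"],o["wrist_force"],o["wrist_torque"])
E
```

```text
[ 0.54349732 -0.13183476  0.13771653] [-3.14002946e+00  2.93811090e-03  3.32569859e-01] [-4.04774598  2.52960258  3.59373743] [0.35573977 0.7024174  0.3926107 ]
```

>>> {"fn": "carry_out", "kwargs": {"increments": [[255,[0,0,0],4],[255,[0,0,0],4],[255,[0,0,0],0]]}}

```text
time: 23.45
tool_pos: [0.5423, -0.1317, 0.1377]
ee_rot: [-3.139, 0.006, 0.193]
wrist_force: [-7.2, 2.8, 4.9]
width: 0.0495
finger_force: 30.0
```

```bash
python3 - <<'E'
from h import *
o=robot.get_obs();print(o["tool_pos"],o["ee_rot"],o["wrist_force"],o["wrist_torque"])
E
```

```text
[ 0.54231363 -0.13167865  0.13773328] [-3.13942161  0.00566258  0.19284028] [-7.20911483  2.8488418   4.88578413] [0.51699045 1.32413587 0.51045038]
```

>>> {"fn": "carry_out", "kwargs": {"increments": [[0,[0,0,0],0],[0,[0,0,0],0],[0,[0,0,0],0],[0,[0,0,0],0],[0,[0,0,0],0],[0,[0,0,-15],0],[0,[0,0,-30],0],[0,[0,0,-40],0]]}}

```text
time: 24.25
tool_pos: [0.5438, -0.132, 0.2225]
ee_rot: [-3.14, 0.003, 0.19]
wrist_force: [0.4, -1.0, 0.5]
width: 0.0942
finger_force: 0.0
```

>>> {"fn": "carry_out", "kwargs": {"increments": [[0,[-40,0,0],0],[0,[-45,0,0],0],[0,[-45,0,0],0],[0,[-45,0,0],0],[0,[0,0,0],0],[0,[0,0,0],0]]}}

```text
time: 24.85
tool_pos: [0.373, -0.1656, 0.2242]
ee_rot: [3.139, -0.003, 0.188]
wrist_force: [0.2, 0.4, -0.8]
width: 0.0938
finger_force: 0.0
```

```bash
python3 - <<'E'
from h import *
np.set_printoptions(precision=4,suppress=True)
o=robot.get_obs();print(o["tool_pos"],o["ee_rot"],o["width"],o["wrist_force"])
t=np.array([.5323,.1036]);th=-1.521
R=np.array([[np.cos(th),-np.sin(th)],[np.sin(th),np.cos(th)]])
def orange(g):
    h=cv2.cvtColor(g,cv2.COLOR_BGR2HSV); return cv2.inRange(h,(8,140,120),(25,255,255))
for n,z in(("top",.118),("side",.118)):
    g=robot.snapshot(n); cv2.imwrite(f"pics/end_{n}.png",g); c=robot.get_calibration(n); m=orange(g)
    # only near the holder
    k=[proj(c,[*(t+R@[.2,0]),z])][0]; yy,xx=np.mgrid[:420,:560]; m[np.hypot(xx-k[0],yy-k[1])>45]=0
    p=np.argwhere(m>0)[:,::-1]
    W=np.array([(ray(c,u,v,z)[:2]-t)@R*1000 for u,v in p])
    print(n,len(p)); 
    if len(p): print("toe mean",W.mean(0),"min",W.min(0),"max",W.max(0))
# carton blue band / white top outline, z=.107
c=robot.get_calibration("top"); g=cv2.imread("pics/end_top.png")
for y in(-50,-40,40,50):  # brightness profile along holder x
    print(y,[tuple(int(v) for v in g[tuple(np.round(proj(c,[*(t+R@[x/1000,y/1000]),.107])).astype(int)[::-1])]) for x in range(186,216,4)])
for x in(80,100):
    print("x",x,[(y,int(g[tuple(np.round(proj(c,[*(t+R@[x/1000,y/1000]),.107])).astype(int)[::-1])].min())) for y in list(range(-72,-50,3))+list(range(50,75,3))])
E
```

```text
[ 0.373  -0.1656  0.2242] [ 3.1394 -0.0029  0.1881] 0.09379046771308674 [ 0.2257  0.3669 -0.8053]
top 17
toe mean [193.6775   0.5176] min [176.1264  -7.8318] max [211.8811   9.8562]
side 0
-50 [(255, 211, 117), (255, 211, 115), (255, 209, 130), (255, 255, 255), (255, 255, 255), (136, 88, 53), (159, 89, 36), (189, 129, 78)]
-40 [(255, 208, 115), (255, 206, 113), (255, 241, 199), (255, 255, 255), (255, 255, 255), (149, 81, 28), (173, 100, 42), (149, 107, 73)]
40 [(254, 198, 102), (254, 195, 97), (255, 214, 126), (255, 255, 255), (246, 247, 248), (237, 167, 93), (247, 170, 74), (236, 165, 93)]
50 [(254, 194, 100), (254, 195, 100), (255, 245, 213), (255, 255, 255), (255, 255, 255), (232, 142, 57), (246, 166, 76), (225, 161, 110)]
x 80 [(-72, 244), (-69, 237), (-66, 240), (-63, 229), (-60, 185), (-57, 151), (-54, 255), (-51, 255), (50, 255), (53, 255), (56, 255), (59, 255), (62, 255), (65, 255), (68, 81), (71, 27), (74, 31)]
x 100 [(-72, 244), (-69, 239), (-66, 242), (-63, 208), (-60, 156), (-57, 240), (-54, 255), (-51, 255), (50, 255), (53, 255), (56, 255), (59, 255), (62, 255), (65, 169), (68, 84), (71, 28), (74, 28)]
```

```bash
python3 -c "
from bench import robot
print(robot.close_job())"
```

```text
the job is handed in; nothing more can be done
None
```

The job is handed in at about 25 s: the carton lies window up on the bed, square against the blue back plate and about 4 mm off centre, and the clamp is turned to its stop over it; my first slide attempt briefly tilted the carton, but it settled upright and I redid the slide.

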